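# Four round biscuits for tea

### The job

Four people are coming to tea: make it exactly four round biscuits on the wooden serving board, counting those already there, by sliding more across from the open edge of the baking sheet. They are fresh and soft, so push them and do not pick them up; each must end lying flat wholly on the board, and the rest stay wholly on the sheet. Leave the long finger biscuit where it lies and do not disturb the cup or the teaspoon.

Things in the scene. Friction and masses are not known exactly. Their poses are not given: they have to be found in the camera images.
- baking_sheet: Small dark steel baking sheet standing on two cork strips on the worktop, 190 mm (its x) by 300 mm (its y); fixed, it does not shift. Its flat upper face is 22 mm above the worktop. A rolled rim rises 8 mm above the face on three sides; the fourth side, at +x, away from the robot, is open and level. Origin: centre of its underside on the worktop; x points to the open edge, z up.
- sheet_edge (a point): Middle of the sheet's open edge, at the height of its upper face; axes as the sheet's: +x leads off the sheet onto the board.
- board: Plain wooden serving board beyond the open edge of the sheet, 200 mm (its x) by 280 mm (its y) by 20 mm, fixed; a short rounded grip sticks out 95 mm at its right end (-y). Its near edge lies 3 to 9 mm from the sheet's open edge and its top is 2 mm lower than the sheet's face, so a biscuit slides across. Origin: centre of the rectangular part's underside; x points away from the sheet, z up.
- board_top (a point): Centre of the board's top face (without the grip), 20 mm above the worktop; axes as the board's.
- finger_biscuit: The one long biscuit: a rectangular finger 80 x 30 x 14 mm, tan, lying on the sheet or on the board. Origin: centre of its underside; x along its length.
- espresso_cup: White espresso cup, 59x83x55 mm, standing to the left of the sheet; origin at the centre of its underside.
- teaspoon: Teaspoon, 130x27x11 mm, lying to the right of the sheet; origin at the middle of its underside.
- round_1: Round tan biscuit, 64 mm across, 14 mm thick, lying flat on the baking sheet or on the board (all six round ones are alike; which lie where differs). Origin: centre of its underside, z up.
- round_2: Round tan biscuit, 64 mm across, 14 mm thick, lying flat on the baking sheet or on the board (all six round ones are alike; which lie where differs). Origin: centre of its underside, z up.
- round_3: Round tan biscuit, 64 mm across, 14 mm thick, lying flat on the baking sheet or on the board (all six round ones are alike; which lie where differs). Origin: centre of its underside, z up.
- round_4: Round tan biscuit, 64 mm across, 14 mm thick, lying flat on the baking sheet or on the board (all six round ones are alike; which lie where differs). Origin: centre of its underside, z up.
- round_5: Round tan biscuit, 64 mm across, 14 mm thick, lying flat on the baking sheet or on the board (all six round ones are alike; which lie where differs). Origin: centre of its underside, z up.
- round_6: Round tan biscuit, 64 mm across, 14 mm thick, lying flat on the baking sheet or on the board (all six round ones are alike; which lie where differs). Origin: centre of its underside, z up.

How it is judged:
At the end, for the whole second after the job is handed in: Exactly four of the six round biscuits lie flat and still on the board, centres at least 27 mm in from all its edges; the other two lie flat on the sheet, centres at least 27 mm in from its open edge; the finger biscuit is within 20 mm of its start (((x of round_1 in the frame of board_top between -0.073 and 0.073 m and y of round_1 in the frame of board_top between -0.113 and 0.113 m and z of round_1 in the frame of board_top between -0.004 and 0.004 m and angle between round_1's own z axis and vertical below 0.1 rad) or (x of round_1 in the frame of sheet_edge between -0.19 and -0.027 m and y of round_1 in the frame of sheet_edge between -0.15 and 0.15 m and z of round_1 in the frame of sheet_edge between -0.004 and 0.004 m and angle between round_1's own z axis and vertical below 0.1 rad)) and ((x of round_2 in the frame of board_top between -0.073 and 0.073 m and y of round_2 in the frame of board_top between -0.113 and 0.113 m and z of round_2 in the frame of board_top between -0.004 and 0.004 m and angle between round_2's own z axis and vertical below 0.1 rad) or (x of round_2 in the frame of sheet_edge between -0.19 and -0.027 m and y of round_2 in the frame of sheet_edge between -0.15 and 0.15 m and z of round_2 in the frame of sheet_edge between -0.004 and 0.004 m and angle between round_2's own z axis and vertical below 0.1 rad)) and ((x of round_3 in the frame of board_top between -0.073 and 0.073 m and y of round_3 in the frame of board_top between -0.113 and 0.113 m and z of round_3 in the frame of board_top between -0.004 and 0.004 m and angle between round_3's own z axis and vertical below 0.1 rad) or (x of round_3 in the frame of sheet_edge between -0.19 and -0.027 m and y of round_3 in the frame of sheet_edge between -0.15 and 0.15 m and z of round_3 in the frame of sheet_edge between -0.004 and 0.004 m and angle between round_3's own z axis and vertical below 0.1 rad)) and ((x of round_4 in the frame of board_top between -0.073 and 0.073 m and y of round_4 in the frame of board_top between -0.113 and 0.113 m and z of round_4 in the frame of board_top between -0.004 and 0.004 m and angle between round_4's own z axis and vertical below 0.1 rad) or (x of round_4 in the frame of sheet_edge between -0.19 and -0.027 m and y of round_4 in the frame of sheet_edge between -0.15 and 0.15 m and z of round_4 in the frame of sheet_edge between -0.004 and 0.004 m and angle between round_4's own z axis and vertical below 0.1 rad)) and ((x of round_5 in the frame of board_top between -0.073 and 0.073 m and y of round_5 in the frame of board_top between -0.113 and 0.113 m and z of round_5 in the frame of board_top between -0.004 and 0.004 m and angle between round_5's own z axis and vertical below 0.1 rad) or (x of round_5 in the frame of sheet_edge between -0.19 and -0.027 m and y of round_5 in the frame of sheet_edge between -0.15 and 0.15 m and z of round_5 in the frame of sheet_edge between -0.004 and 0.004 m and angle between round_5's own z axis and vertical below 0.1 rad)) and ((x of round_6 in the frame of board_top between -0.073 and 0.073 m and y of round_6 in the frame of board_top between -0.113 and 0.113 m and z of round_6 in the frame of board_top between -0.004 and 0.004 m and angle between round_6's own z axis and vertical below 0.1 rad) or (x of round_6 in the frame of sheet_edge between -0.19 and -0.027 m and y of round_6 in the frame of sheet_edge between -0.15 and 0.15 m and z of round_6 in the frame of sheet_edge between -0.004 and 0.004 m and angle between round_6's own z axis and vertical below 0.1 rad)) and ((x of each of round_1, round_2, round_3, round_4 in the frame of sheet_edge above 0 m and x of each of round_5, round_6 in the frame of sheet_edge below 0 m) or (x of each of round_1, round_2, round_3, round_5 in the frame of sheet_edge above 0 m and x of each of round_4, round_6 in the frame of sheet_edge below 0 m) or (x of each of round_1, round_2, round_3, round_6 in the frame of sheet_edge above 0 m and x of each of round_4, round_5 in the frame of sheet_edge below 0 m) or (x of each of round_1, round_2, round_4, round_5 in the frame of sheet_edge above 0 m and x of each of round_3, round_6 in the frame of sheet_edge below 0 m) or (x of each of round_1, round_2, round_4, round_6 in the frame of sheet_edge above 0 m and x of each of round_3, round_5 in the frame of sheet_edge below 0 m) or (x of each of round_1, round_2, round_5, round_6 in the frame of sheet_edge above 0 m and x of each of round_3, round_4 in the frame of sheet_edge below 0 m) or (x of each of round_1, round_3, round_4, round_5 in the frame of sheet_edge above 0 m and x of each of round_2, round_6 in the frame of sheet_edge below 0 m) or (x of each of round_1, round_3, round_4, round_6 in the frame of sheet_edge above 0 m and x of each of round_2, round_5 in the frame of sheet_edge below 0 m) or (x of each of round_1, round_3, round_5, round_6 in the frame of sheet_edge above 0 m and x of each of round_2, round_4 in the frame of sheet_edge below 0 m) or (x of each of round_1, round_4, round_5, round_6 in the frame of sheet_edge above 0 m and x of each of round_2, round_3 in the frame of sheet_edge below 0 m) or (x of each of round_1, round_6 in the frame of sheet_edge below 0 m and x of each of round_2, round_3, round_4, round_5 in the frame of sheet_edge above 0 m) or (x of each of round_1, round_5 in the frame of sheet_edge below 0 m and x of each of round_2, round_3, round_4, round_6 in the frame of sheet_edge above 0 m) or (x of each of round_1, round_4 in the frame of sheet_edge below 0 m and x of each of round_2, round_3, round_5, round_6 in the frame of sheet_edge above 0 m) or (x of each of round_1, round_3 in the frame of sheet_edge below 0 m and x of each of round_2, round_4, round_5, round_6 in the frame of sheet_edge above 0 m) or (x of each of round_1, round_2 in the frame of sheet_edge below 0 m and x of each of round_3, round_4, round_5, round_6 in the frame of sheet_edge above 0 m)) and linear speed of each of round_1, round_2, round_3, round_4, round_5, round_6 below 0.01 m/s and distance of finger_biscuit from where it was at the start of the episode below 0.02 m); the robot touches nothing.
It fails at once if a round biscuit is picked up (its underside more than 15 mm above the sheet's face) (z of any of round_1, round_2, round_3, round_4, round_5, round_6 in the frame of sheet_edge above 0.015 m).
It fails at once if the long finger biscuit is shifted by more than 20 mm (distance of finger_biscuit from where it was at the start of the episode above 0.02 m).
It fails at once if the cup or the teaspoon is shifted by more than 20 mm (distance of any of espresso_cup, teaspoon from where it was at the start of the episode above 0.02 m).
It also fails if it takes over 51 s, if anything falls off the work surface, if the arm or the gripper's body presses on something with over 40 N, if the wrist force passes 120 N, or if a joint passes its speed limit or range.

### The arm

A 6-joint arm with a two-finger parallel gripper is mounted at the origin on a cart in front of the work surface, level with it; the furniture and walls round the work are solid. World frame = base frame: x ahead of the robot, y to its left, z up, the work surface at z = 0. Lengths are in m, angles in rad, forces in N, time in s.
With the tool pointing down it reaches from about 0.35 to 0.725 m from the base axis. Payload 6 kg.
Tool frame: the origin (TCP) lies midway between the tips of the shut fingers; the grasp point (between the pads) lies grip_point_offset behind it (grip_point_offset is the distance from the TCP to the grasp point, in m); z points along the fingers, y is the line along which they close (so a half turn about z gives the same grasp; the last joint's range is limited). The gripper opens to 85 mm and grips with 20 to 120 N. Pads are 22 mm wide; open, the fingers measure 114 mm over their backs; the gripper's body (76 mm by 85 mm) begins 54 mm behind the grasp point. The pads swing forward as they close: fully open they stand 13 mm farther back than shut.
Start: joints at [1.474, 0.04, 0.085, 0, -1.615, -0.334], TCP at [0.251, 0.545, 0.231] pointing down, gripper open.
Joint ranges: [-2.56, 2.56], [-1.29, 2.01], [-1.08, 1.49], [-3.29, 1.98], [-2.81, -0.18], [-2.99, 2.99]. Speed limits (rad/s): [2.57, 2.57, 3.01, 3.14, 3.14, 3.14].

### API

Orientations are given as a 3x3 rotation matrix whose columns are the frame's x, y, z axes.
In Python, from plant import * gives the robot as it stands. Calls block until the motion is done:
- move_ptp(position, orientation): joint-space move of the TCP to a pose.
- move_straight(position, ori=None, velocity=0.15): straight line of the TCP; ori=None keeps the orientation; velocity is the mean speed in m/s.
- move_joints(angles): joint-space move.
- gripper_to(opening, force=None): opening from 0.0 (shut) to 1.0 (fully open); force is the grip in N (None keeps the last); returns when the fingers have stopped.
- pause(seconds).
- inverse_kinematics(position, orientation): joint angles nearest the present ones, or None.
- observe(): the state.
- snapshot(name): name is "side" or "top"; returns the picture (400x640x3 uint8, red, green, blue); there is no depth.
- camera_model(name): a dict with "intrinsics" (3x3 intrinsics, pixels), "R" (3x3) and "t" (3): a world point X has camera coordinates R X + t. Camera axes: x right, y down, z forward; pixel columns grow to the right and rows downward; lengths in m; the calibration is good to about 2 mm. A picture is of the moment at which its call begins. camera_model takes no time and is no camera call.
A pose or a line that the arm cannot do raises Unreachable and nothing moves.
- sign_off(): hands the job in; it is judged then, once.
The state is a dict: "t": time; "qpos": joint angles; "joint_velocities": joint speeds; "tau": joint torques, N m; "eef_pos": TCP position; "eef_rot": TCP orientation; "ft_force": force on the tool from outside, world axes, zero at the start; "moment": the same for the moment, N m; "grip_width": opening from 0.0 (shut) to 1.0 (fully open); "grip_force": force on a finger pad.
Only numpy, scipy, OpenCV 4.12 (cv2) and the standard library are available. Lean on these libraries where they do the work, as an engineer would, in place of code of your own. Each camera call takes 0.05 s, during which the arm holds its last target. There are 200 camera calls.

## Working session

There is one attempt and no reset: what is moved stays moved. The work goes in short steps, each a Python script; the robot and the scene stay as the last script left them, time stands still between calls to the robot, and variables do not carry over. Pictures are saved under pics/ and viewed, at most 10 in all, crops included, and the job is handed in when it is done.

```bash
mkdir -p pics; python3 - <<'E'
from plant import *
import cv2
for n in("top","side"):
    cv2.imwrite(f"pics/{n}0.png",snapshot(n)[:,:,::-1]); c=camera_model(n); print(n,c["intrinsics"],c["R"],c["t"])
s=observe(); print(s["t"],s["eef_pos"],s["eef_rot"],s["grip_width"])
try: print(grip_point_offset)
except Exception as e: print(e)
E
```

```text
top [[481.99038568   0.         312.49422456]
 [  0.         481.99038568 203.82919589]
 [  0.           0.           1.        ]] [[ 2.49259968e-02 -9.99676276e-01  5.10273337e-03]
 [-9.81822492e-01 -2.54409065e-02 -1.88088690e-01]
 [ 1.88157619e-01 -3.21680324e-04 -9.82138792e-01]] [-0.26119804  0.53032747  1.09278561]
side [[516.92090908   0.         321.67987811]
 [  0.         516.92090908 203.70449254]
 [  0.           0.           1.        ]] [[ 0.97517602 -0.22128801 -0.00795935]
 [-0.14365659 -0.60489672 -0.78323863]
 [ 0.16850673  0.76493894 -0.62167025]] [-0.58540139 -0.04343289  1.34172123]
0.1 [0.2503551  0.5449402  0.23037063] [[ 9.08640415e-01 -4.17579072e-01 -5.60915888e-04]
 [-4.17579432e-01 -9.08639178e-01 -1.50411310e-03]
 [ 1.18416000e-04  1.60092489e-03 -9.99998712e-01]] 1.000078875347979
0.0187
```

View pics/top0.png

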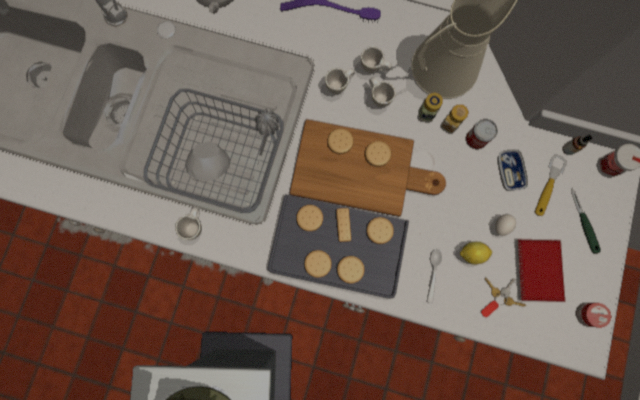

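View pics/side0.png

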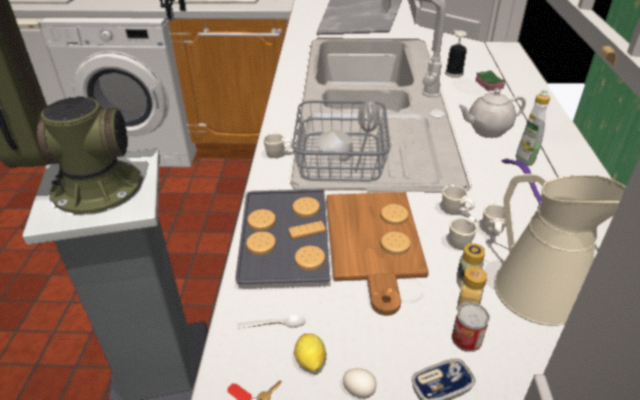

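Top view: two rounds on the board at (340,141) and (377,153). There are four on the sheet, at (310,218), (380,231), (317,264) and (350,270), with the finger at (344,225). I'll rectify this to the biscuit-top plane for measuring.

```bash
cat > h.py <<'E'
from plant import *
import cv2, numpy as np
def H(z,x1=0.80,y1=0.25,s=1000,name="top"):
    # rect pixel (u,v): world y = y1-u/s, x = x1-v/s
    c=camera_model(name); A=np.array([[0,-1/s,x1],[-1/s,0,y1],[0,0,z],[0,0,1]])
    return c["intrinsics"]@np.c_[c["R"],c["t"]]@A
def rect(img,z,x1=0.80,y1=0.25,s=1000,size=(560,540)):
    return cv2.warpPerspective(img,H(z,x1,y1,s),size,flags=cv2.INTER_CUBIC|cv2.WARP_INVERSE_MAP)
def px2w(p,z,name="top"):
    c=camera_model(name); q=c["R"].T@np.linalg.inv(c["intrinsics"])@np.array([*p,1]); o=-c["R"].T@c["t"]
    return o+q*(z-o[2])/q[2]
E
python3 - <<'E'
from h import *
im=cv2.imread("pics/top0.png")
for p,z in [((340,141),.034),((377,153),.034),((310,218),.036),((380,231),.036),((317,264),.036),((350,270),.036),((344,225),.036)]: print(p,px2w(p,z).round(3))
r=rect(im,.03,x1=.85,y1=.2,s=1400,size=(640,590))
for k in range(0,640,70):
    cv2.line(r,(k,0),(k,6),(0,0,255),1); cv2.line(r,(0,k),(6,k),(0,0,255),1)
r=cv2.convertScaleAbs(r,alpha=1.5)
cv2.imwrite("pics/r0.png",r)
E
```

```text
(340, 141) [ 0.7   -0.312  0.034]
(377, 153) [ 0.671 -0.403  0.034]
(310, 218) [ 0.505 -0.243  0.036]
(380, 231) [ 0.478 -0.41   0.036]
(317, 264) [ 0.396 -0.262  0.036]
(350, 270) [ 0.384 -0.339  0.036]
(344, 225) [ 0.49  -0.324  0.036]
```

View pics/r0.png

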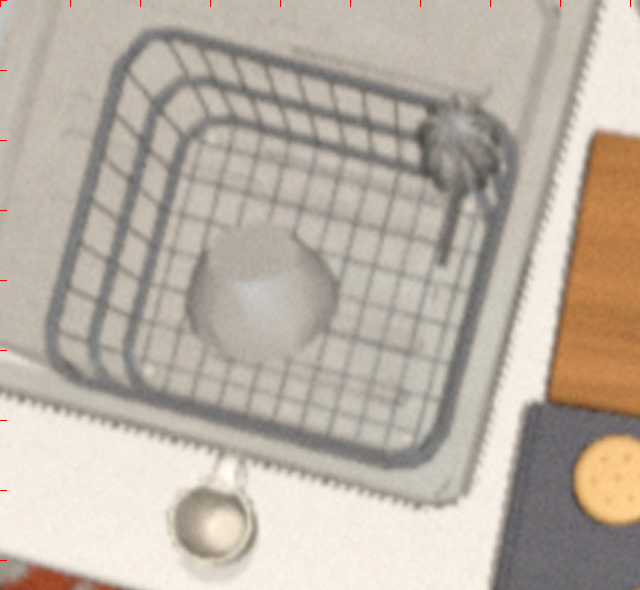

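The biscuits lie at negative y, so that crop shows mostly the dish rack. I'll shift it to y from -0.13 to -0.58.

```bash
python3 - <<'E'
from h import *
im=cv2.imread("pics/top0.png")
r=rect(im,.034,x1=.80,y1=-.12,s=1300,size=(640,600))
r=cv2.convertScaleAbs(r,alpha=1.5)
for k in range(0,640,65):
    cv2.line(r,(k,0),(k,6),(0,0,255),1); cv2.line(r,(0,k),(6,k),(0,0,255),1)
cv2.imwrite("pics/r1.png",r)
g=cv2.cvtColor(r,cv2.COLOR_BGR2HSV); m=cv2.inRange(g,(8,60,215),(25,190,255)); m=cv2.morphologyEx(cv2.morphologyEx(m,cv2.MORPH_CLOSE,np.ones((11,11))),cv2.MORPH_OPEN,np.ones((7,7)))
for c in cv2.findContours(m,0,2)[0]:
    if cv2.contourArea(c)>800:
        (u,v),w,a=cv2.minAreaRect(c); print(round(u),round(v),"xy",(.8-v/1300).__round__(4),(-.12-u/1300).__round__(4),np.round(np.array(w)/1.3,1),round(a,1))
E
```

```text
288 538 xy 0.3858 -0.3415 [57.7 56.9] 90.0
187 523 xy 0.3977 -0.2638 [56.9 56.9] 90.0
378 415 xy 0.4808 -0.4104 [56.9 57.7] 90.0
265 400 xy 0.4927 -0.3235 [76.4 26. ] 85.0
158 380 xy 0.5073 -0.2419 [57.7 57.7] 90.0
373 166 xy 0.6723 -0.4069 [58.5 56.9] 90.0
251 128 xy 0.7019 -0.3131 [57.7 56.9] 90.0
```

View pics/r1.png

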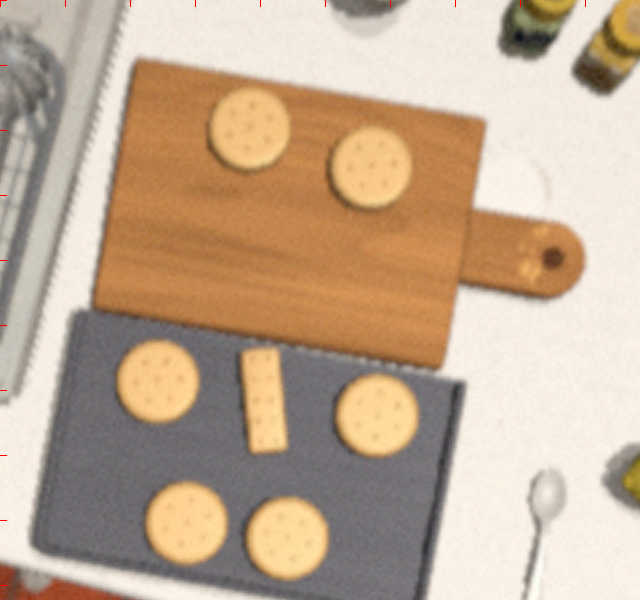

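```bash
cat >> h.py <<'E'
def r2w(u,v,z):  # r1.png pixel -> world at z
    q=H(.034,.80,-.12,1300)@[u,v,1]; return px2w(q[:2]/q[2],z)[:2]
B=np.array([r2w(*p,.02) for p in [(136,60),(484,120),(441,367),(94,310)]])
cB=B.mean(0); _ex=(B[0]+B[1]-B[2]-B[3]); ex=_ex/np.linalg.norm(_ex); ey=np.array([-ex[1],ex[0]])
R=np.array([[ex[0],-ey[0],0],[ex[1],-ey[1],0],[0,0,-1]])
bf=lambda p:np.array([(p-cB)@ex,(p-cB)@ey])
E
python3 - <<'E'
from h import *
print("cB",cB,"ang",np.degrees(np.arctan2(ex[1],ex[0])),[np.linalg.norm(B[i]-B[i-1]).round(4) for i in range(4)])
for n,u,v,z in [("b1",251,128,.034),("b2",373,166,.034),("FL",158,380,.036),("FR",378,415,.036),("BL",187,523,.036),("BR",288,538,.036),("fin",265,400,.036),("shTL",82,310,.022),("shTR",464,380,.022)]:
    p=r2w(u,v,z); print(n,p.round(4),bf(p).round(4))
for n in("top","side"):
    c=camera_model(n); print("cam",n,(-c["R"].T@c["t"]).round(2))
# rack: corner seen in both? triangulate right top corner near board
P=[camera_model(n)["intrinsics"]@np.c_[camera_model(n)["R"],camera_model(n)["t"]] for n in("top","side")]
for a,b in [((283,112),(388,108)),((254,212),(387,175)),((340,139),(394,213))]:
    X=cv2.triangulatePoints(*P,np.array(a,float),np.array(b,float)); print((X[:3]/X[3]).T)
for p in [(.4,-.05,.3)]: print(inverse_kinematics(p,R))
for d in [bf(r2w(158,380,.036)),bf(r2w(378,415,.036))]:
    for t in (d[0]-.055,-.05-.04):
        q=cB+t*ex+d[1]*ey; print(q.round(3),inverse_kinematics([*q,.03],R))
E
```

```text
cB [ 0.63904248 -0.3432798 ] ang -9.70517863874269 [np.float64(0.1974), np.float64(0.275), np.float64(0.1952), np.float64(0.2738)]
b1 [ 0.7015 -0.3131] [0.0565 0.0403]
b2 [ 0.6723 -0.4069] [ 0.0435 -0.0571]
FL [ 0.5074 -0.2415] [-0.1469  0.0781]
FR [ 0.4805 -0.4105] [-0.145 -0.093]
BL [ 0.3976 -0.2638] [-0.2514  0.0376]
BR [ 0.386  -0.3414] [-0.2497 -0.0408]
fin [ 0.492  -0.3237] [-0.1482 -0.0055]
shTL [ 0.5641 -0.1824] [-0.101   0.1459]
shTR [ 0.5097 -0.4793] [-0.1046 -0.1559]
cam top [ 0.32 -0.25  1.17]
cam side [ 0.34 -1.18  0.8 ]
[[ 0.70593087 -0.18336917  0.23082073]]
[[ 0.64306559 -0.13503105  0.01428377]]
[[ 0.7044003  -0.31159612  0.02913772]]
[ 0.38481936 -0.47294652 -0.22205081  0.         -1.82169204  1.01658964]
[ 0.453 -0.232] [-0.07748994 -0.13458106 -0.45445106  0.         -1.25092633  1.47889895]
[ 0.563 -0.251] [-0.09510926  0.1531706  -0.16466377  0.         -1.25296195  1.49651826]
[ 0.426 -0.401] [-0.41279523  0.07221586 -0.25257521  0.         -1.24600526  1.81420423]
[ 0.535 -0.42 ] [-0.372307    0.31102653  0.020764    0.         -1.2805338   1.77371601]
```

```bash
python3 - <<'E'
import cv2
a=cv2.imread("pics/top0.png")[60:240,130:330]; b=cv2.imread("pics/side0.png")[80:290,240:440]
a=cv2.resize(a,(400,360),interpolation=2); b=cv2.resize(b,(400,420),interpolation=2)
a=cv2.copyMakeBorder(a,0,60,0,0,0); cv2.imwrite("pics/rack.png",cv2.convertScaleAbs(cv2.hconcat([a,b]),alpha=1.4))
E
```

```text
(no output)
```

View pics/rack.png

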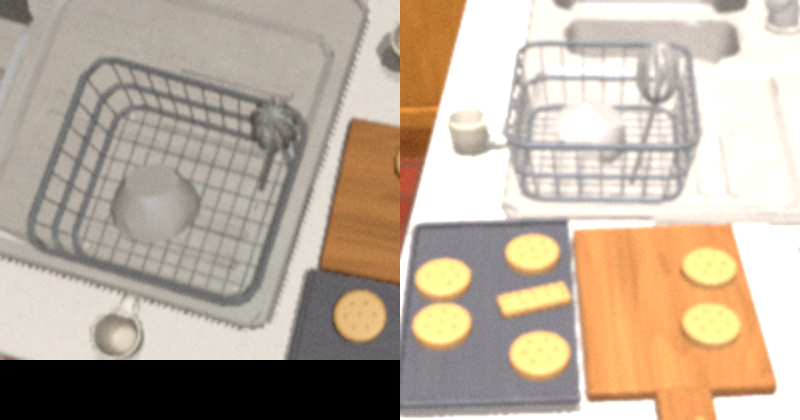

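```bash
cat >> h.py <<'E'
def frame(d):  # tool with its x along horizontal unit vector d (pushing direction)
    return np.array([[d[0],d[1],0],[d[1],-d[0],0],[0,0,-1]])
W=lambda b: cB+b[0]*ex+b[1]*ey
def plan(b0,b1):
    p,q=W(b0),W(b1); d=(q-p)/np.linalg.norm(q-p); return p-.054*d,q-.040*d,d
E
python3 - <<'E'
from h import *
a,b,d=plan((-.1469,.0781),(-.05,.075)); print(a,b,d)
move_ptp([.4,-.05,.3],frame(d)); gripper_to(.33)
move_ptp([*a,.12],frame(d)); move_straight([*a,.05],velocity=.1)
pause(.3); f0=observe()["ft_force"]; z=.05
while z>.005:
    z-=.002 if z>.034 else .001
    move_straight([*a,z],velocity=.03); s=observe(); f=s["ft_force"]-np.array(f0)
    if abs(f[2])>2.5: break
print("touch z",z,s["eef_pos"],f,s["t"],s["grip_width"])
move_straight([*a,z+.006],velocity=.05)
s=observe(); print(s["eef_pos"],s["ft_force"],s["t"])
cv2.imwrite("pics/t2.png",snapshot("top")[:,:,::-1]); cv2.imwrite("pics/s2.png",snapshot("side")[:,:,::-1])
a=cv2.imread("pics/t2.png")[100:300,250:450]; b=cv2.imread("pics/s2.png")[150:300,220:420]
o=cv2.hconcat([cv2.resize(a,(400,400)),cv2.copyMakeBorder(cv2.resize(b,(400,300)),0,100,0,0,0)]); cv2.imwrite("pics/c2.png",cv2.convertScaleAbs(o,alpha=1.4))
E
```

```text
[ 0.45450199 -0.23073283] [ 0.5632097  -0.25292385] [ 0.97979385 -0.20001003]
touch z 0.020999999999999977 [ 0.45456627 -0.23079898  0.02182341] [-2.24506248  2.28990287  5.80217352] 10.3083 0.32658568441184244
[ 0.45486099 -0.23078409  0.02743586] [-0.3954614   0.00311101  0.65823598] 10.575
```

View pics/c2.png

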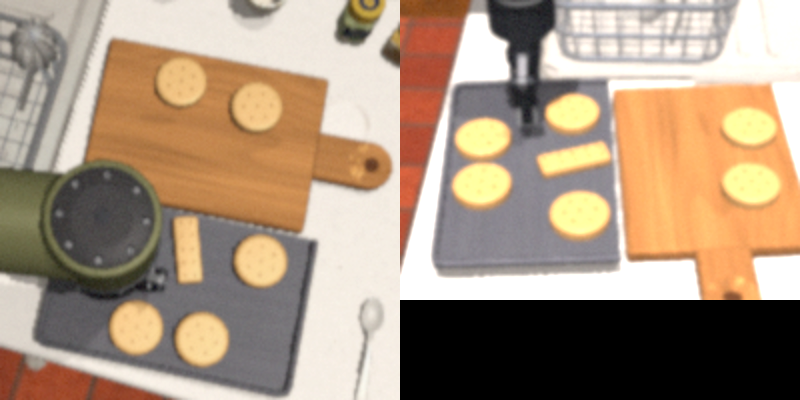

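The fingers touched the sheet at about z = 0.0215, which fits its 22 mm face. The crop shows them behind the left front biscuit and clear of everything else. I'll push.

```bash
cat >> h.py <<'E'
def detect(tag):
    im=snapshot("top")[:,:,::-1].copy(); r=cv2.convertScaleAbs(rect(im,.034,.80,-.12,1300,(640,600)),alpha=1.5)
    cv2.imwrite(f"pics/{tag}.png",r); g=cv2.cvtColor(r,cv2.COLOR_BGR2HSV)
    m=cv2.inRange(g,(8,60,215),(25,190,255)); m=cv2.morphologyEx(cv2.morphologyEx(m,cv2.MORPH_CLOSE,np.ones((11,11))),cv2.MORPH_OPEN,np.ones((7,7)))
    for c in cv2.findContours(m,0,2)[0]:
        if cv2.contourArea(c)>800:
            (u,v),w,_=cv2.minAreaRect(c); print(bf(r2w(u,v,.034)).round(4),np.round(np.array(w)/1.3))
E
python3 - <<'E'
from h import *
a,b,d=plan((-.1469,.0781),(-.05,.075))
move_straight([*a,.0255],velocity=.05)
move_straight([*b,.0255],velocity=.06)
s=observe(); print(s["eef_pos"],s["ft_force"])
c=b-.02*d; move_straight([*c,.0265],velocity=.06); move_straight([*c,.1],velocity=.15)
a,b,d=plan((-.145,-.093),(-.05,-.080))
move_ptp([*a,.1],frame(d)); s=observe(); print(s["eef_pos"],s["t"])
detect("r3")
E
```

```text
[ 0.56318838 -0.25292182  0.02570858] [ 0.75476756  0.4955153  -0.01944314]
[ 0.42613089 -0.40843731  0.09892164] 14.8583
[-0.2503 -0.041 ] [57. 57.]
[-0.2517  0.0375] [58. 57.]
[-0.0121 -0.1013] [67. 37.]
[ 0.004  -0.1931] [36. 58.]
[ 0.0436 -0.0607] [68. 63.]
[0.0499 0.0305] [95. 65.]
```

View pics/r3.png

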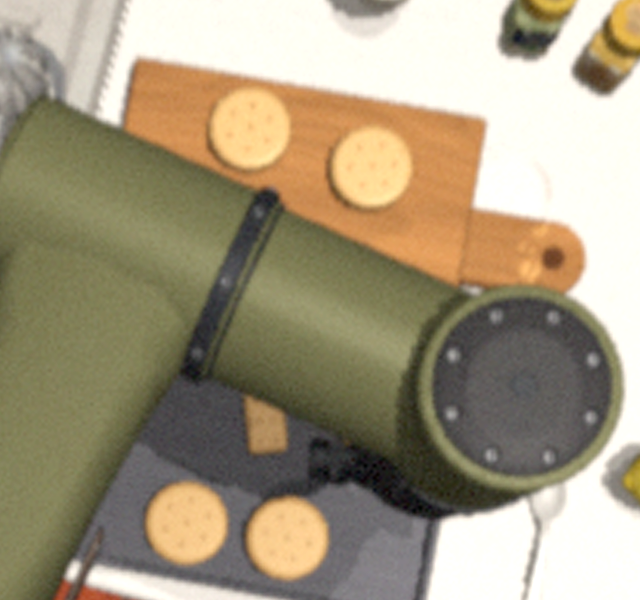

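The arm hides the first biscuit from above. The back pair and the board pair haven't moved. I'll push the second biscuit, then move clear and look.

```bash
python3 - <<'E'
from h import *
a,b,d=plan((-.145,-.093),(-.05,-.080))
move_straight([*a,.0255],velocity=.1)
print(observe()["ft_force"])
move_straight([*b,.0255],velocity=.06)
s=observe(); print(s["eef_pos"],s["ft_force"])
c=b-.02*d; move_straight([*c,.0265],velocity=.06); move_straight([*c,.2],velocity=.2)
move_ptp([.4,-.05,.3],frame(d)); move_ptp([.25,.5,.3],frame(d))
print(observe()["t"]); detect("r4")
cv2.imwrite("pics/s4.png",cv2.convertScaleAbs(snapshot("side")[150:350,220:470,::-1],alpha=1.4))
a=cv2.imread("pics/r4.png"); b=cv2.imread("pics/s4.png")
cv2.imwrite("pics/c4.png",cv2.hconcat([cv2.resize(a[:, 20:600],(400,414)),cv2.copyMakeBorder(cv2.resize(b,(400,320)),0,94,0,0,0)]))
E
```

```text
[0.35923188 0.6150066  0.84017496]
[ 0.53622118 -0.41246113  0.02568262] [ 0.90026875 -0.44300436 -0.31454   ]
22.7917
[-0.2499 -0.041 ] [58. 57.]
[-0.2513  0.0376] [57. 57.]
[-0.1475 -0.0052] [76. 26.]
[-0.0486 -0.0795] [58. 58.]
[-0.049   0.0757] [58. 58.]
[ 0.0435 -0.0567] [58. 58.]
[0.0569 0.0404] [58. 57.]
```

View pics/c4.png

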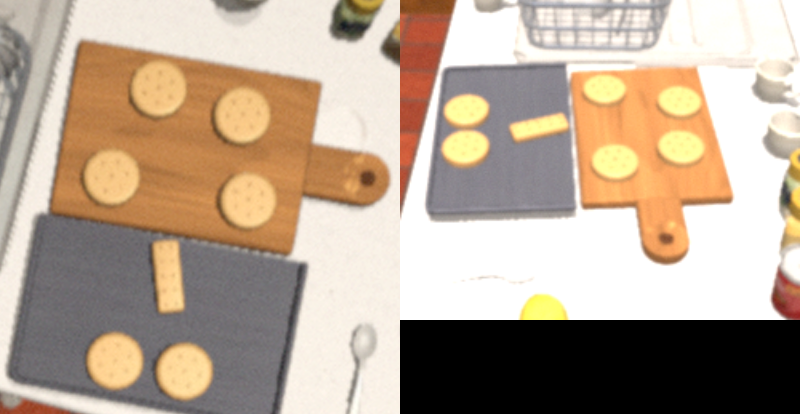

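Four rounds now lie flat and well inside the board. The two pushed ones measure (-0.049, 0.076) and (-0.049, -0.080) in the board frame. Two are still on the sheet, the finger is where it was, and the arm is clear.

```bash
python3 -c "
from plant import *
print(sign_off())"
```

```text
the job is handed in; nothing more can be done
None
```

The job is handed in: I slid two biscuits across, so four round biscuits lie flat on the board and two remain on the sheet, with the finger biscuit, cup and spoon left untouched; the sign-off gave no verdict.

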